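# Stand the meter up on its kickstand

### The job

The hand-held meter leans on its sloping rest with the screen turned in. Swing the red kickstand on its back fully open, then lift the meter off the rest and stand it up beside it on the flat, on its lower edge and the stand's foot, leaning back on the stand so that its screen can be read. It may face any way; do not knock the setting ring, the tape roll or the black cap out of place.

Things in the scene. Friction and masses are not known exactly. Their poses are not given: they have to be found in the camera images.
- rest: Fixed dark steel sloping rest, 46 mm wide (y), 110 long (x), 102 high, on a clipboard 4.3 mm thick lying flat on the bench; origin under its middle. Its 44 mm wide sloping plate rises toward own +x at 55 degrees from level, with a short lip at the foot of the slope. Clear, flat room to stand the meter (clipboard or bench): on its +x side, to 190 mm from its origin.
- meter_mid (a point): Centre of a loose hand-held meter (about 0.3 kg), grey with blue boots at both ends: 140 mm long (x), 58 wide (y), 24 thick (z). +x: to its top end; +z: the way its back looks. It starts leaning on the rest screen in, back out, x rising at 55 degrees, its sides overhanging the plate by 7 mm. Standing, x has turned 62 degrees further, over the vertical: it leans back 27 degrees.
- meter_lower_edge (a point): Middle of the edge between the meter's back and its lower end: 70 mm from the meter's centre along -x, 12 mm along +z. The meter stands on this edge and on the stand's foot (86 mm apart). The top boot is heavier: the meter balances 10 mm from its centre along +x. Axes as the meter's.
- stand_hinge (a point): Middle of the kickstand's hinge axis, which runs along the meter's y: 10 mm from the meter's centre along +x, 25 mm along +z (13 mm above the back). Below the folded stand the back has a black spine 24 mm wide and 8 mm high; two hinge ears here (33 mm over both) rise 18 mm above the back. Axes as the meter's.
- stand_foot (a point): Centre of the black foot of the red kickstand: a round bar 36 mm long (y), 14 mm in diameter, 70 mm from the hinge axis. Folded, the stand points to the meter's lower end, the foot's centre 13 mm above the back. The foot overhangs stand and spine at both sides, so its two ends can be pinched. Own -x: from hinge to foot; y: along the hinge.
- stand (a joint): Kickstand angle in rad: 0 folded along the back, 1.05 fully open at its stop. As it opens, the foot swings out from the back and up toward the top end. A stiff hinge: it takes about 1 N at the foot and stays where it is left. A firm pinch turns the stand with the hand, so turn the hand as the stand turns.
- ring_bw: Bystander: black and white setting ring, 65 mm across, 23 mm high; origin at the centre of its underside.
- tape: Bystander: roll of masking tape lying flat, about 100 mm across, 25 mm high; origin at the centre of its underside.
- cap: Bystander: round black wheel centre cap, 60 mm across, 14 mm high; origin at the centre of its underside.

How it is judged:
On the way:
1. the kickstand is swung open (value of joint stand above 0.95 rad), for 0.2 s.
At the end, for the whole second after the job is handed in: The kickstand is open (at least 0.93 rad) and the meter stands on its lower back edge (under 12 mm above the bench) and the stand's foot (centre under 17 mm above the bench, clipboard included), leaning 18 to 36 degrees from vertical, its width level within 11 degrees (value of joint stand above 0.93 rad and angle between meter_mid's own x axis and vertical between 0.32 and 0.62 rad and angle between meter_mid's own y axis and vertical between 1.37 and 1.77 rad and height (world z) of meter_lower_edge below 0.012 m and height (world z) of stand_foot below 0.017 m); the robot touches nothing.
It fails at once if a bystander (black and white setting ring) is pushed more than 30 mm (distance of ring_bw from where it was at the start of the episode above 0.03 m).
It fails at once if a bystander (roll of masking tape lying flat) is pushed more than 30 mm (distance of tape from where it was at the start of the episode above 0.03 m).
It fails at once if a bystander (round black wheel centre cap) is pushed more than 30 mm (distance of cap from where it was at the start of the episode above 0.03 m).
It also fails if it takes over 58 s, if anything falls off the work surface, if the arm or the gripper's body presses on something with over 40 N, if the wrist force passes 120 N, or if a joint passes its speed limit or range.

### The arm

A 6-joint arm with a two-finger parallel gripper is mounted at the origin on the work surface; the furniture and walls round the work are solid. World frame = base frame: x ahead of the robot, y to its left, z up, the work surface at z = 0. Lengths are in m, angles in rad, forces in N, time in s.
With the tool pointing down it reaches from about 0.35 to 0.85 m from the base axis. Payload 8.1 kg.
Tool frame: the origin (TCP) lies between the finger pads; the fingertips stand 8 mm ahead of it and the grasp point (between the pads) lies 11 mm behind it; z points along the fingers, y is the line along which they close (so a half turn about z gives the same grasp; the last joint's range is limited). The gripper opens to 93 mm and grips with 3 to 60 N. Pads are 15 mm wide; open, the fingers measure 128 mm over their backs; the gripper's body (75 mm by 188 mm) begins 65 mm behind the grasp point.
Start: joints at [1.053, 0.13, 1.488, -0, 1.523, -0.085], TCP at [0.252, 0.545, 0.227] pointing down, gripper open.
Joint ranges: [-2.96, 2.96], [-0.89, 2.26], [0.02, 2.5], [-1.34, 4.48], [0, 2.73], [-2.66, 2.66]. Speed limits (rad/s): [2.39, 2.39, 2.79, 3.14, 3.14, 3.14].

### API

Orientations are given as a unit quaternion [x, y, z, w].
In Python, from station import monitor, camera, r, outline_of, spot_point gives the robot as it stands.
- The arm moves only by the tool apply_moves, never from a script. Its argument "rows" is a list of rows, each a list of 5 numbers: the shift along the world's x, y, z in units of 50 mm (1.0 is 50 mm), then the turn about the world's z in units of 6 degrees (1.0 is 6 degrees), then the gripper command: -1 is shut, 1 is fully open, values between are in proportion. In form: [[dx, dy, dz, turn, fingers], ...]. A call has 1 to 10 rows; each row shifts and turns the commanded pose from where the row before left it; what a row does not reach is not made up. A row lasts 1/8 s, in which the tool goes at most 62.5 mm and 10.7 degrees, less where a joint would pass 70% of its speed; a pose out of reach is approached as far as the arm can. A call is refused whole if a number of a shift passes 1 or a number of a turn 1, either way. A call with a gripper value outside its range is refused whole. The fingers move at their own pace and stop on an object; "squeeze" is the grip in N (left out, the last holds). Time passes only in rows, so rows that do not move let the fingers close. It gives the time, the measured TCP pose, the force, the opening and the grip force at its end, in the units of the state.
- monitor.get_obs(): the state, without advancing time (a new reading comes with each control period).
- camera(name): name is "scene" or "top" or "wrist"; returns a dict with "color" (480x640x3 uint8, blue, green, red), "camera_matrix" (3x3 intrinsics, pixels), "extrinsics" (4x4, takes a point from world to camera coordinates). Camera axes: x right, y up, looking along -z (the intrinsics and any distortion apply to the point x, -y, -z); pixel columns grow to the right and rows downward; lengths in m; the calibration is good to about 2 mm. A picture is of the moment at which its call begins. There is no depth.
- r.finish_job(): hands the job in; it is judged then, once.
Trained networks look in a picture, given as the dict that the camera call returned (one of the last four; its "shot" number tells which), for a name from the list of things; names that differ only in an ending like _2 or _b are one class to them, and where a whole thing is asked for, a point or a joint stands for the part that bears it (a point fixed in the world has none). Each returns a list of dicts, best first, with "score" (0 to 1); they miss things now and then, are a little off and sometimes report something else, mostly with a low value. They report only what shows in the picture. A call takes as long as a camera call.
- outline_of(thing, picture): "pixels" (480x640 bool, what is visible of it) and "xy" ([column, row] in pixels, amid what is visible of it).
- spot_point(thing, picture): "xy" ([column, row] in pixels: a listed point, or the origin of a listed thing).
The state is a dict: "time": time; "joint_positions": joint angles; "joint_vel": joint speeds; "tau": joint torques, N m; "tcp_pos": TCP position; "tcp_rot": TCP orientation; "contact_force": force on the tool from outside, world axes, zero at the start; "moment": the same for the moment, N m; "gripper_width": finger opening in m; "finger_force": force on a finger pad.
Only numpy, scipy, OpenCV 4.12 (cv2) and the standard library are available. Lean on these libraries where they do the work, as an engineer would, in place of code of your own. Each camera call takes 0.05 s, during which the arm holds its last target. There are 200 camera calls.

## Working session

There is one attempt and no reset: what is moved stays moved. The work goes in short steps, Python scripts to look and compute and a tool call to move; the robot and the scene stay as the last step left them, time stands still between calls to the robot, and variables do not carry over. Pictures are saved under pics/ and viewed, at most 10 in all, crops included, and the job is handed in when it is done.

Besides the shell and the picture viewer there is one more tool, called as name(argument=value, ...) on one line, values as JSON. apply_moves: Moves the arm, as the interface text tells. Its arguments: {"type":"object","properties":{"rows":{"type":"array","items":{"type":"array","items":{"type":"number"}}},"squeeze":{"type":"number"}},"required":["rows"]}

```bash
ls; mkdir -p pics; cat > h.py <<'E'
import numpy as np,cv2
from station import monitor,camera,r,outline_of,spot_point
from scipy.spatial.transform import Rotation as R
def proj(c,P):
    P=np.atleast_2d(P);E=c["extrinsics"];q=P@E[:3,:3].T+E[:3,3]
    q=q*[1,-1,-1];u=q@c["camera_matrix"].T;return u[:,:2]/u[:,2:]
def ray(c,xy):
    E=c["extrinsics"];d=np.linalg.solve(c["camera_matrix"],[*xy,1])*[1,-1,-1]
    d=E[:3,:3].T@d;o=-E[:3,:3].T@E[:3,3];return o,d/np.linalg.norm(d)
def tri(rs):
    A=sum(np.eye(3)-np.outer(d,d) for o,d in rs);b=sum((np.eye(3)-np.outer(d,d))@o for o,d in rs)
    X=np.linalg.solve(A,b);return X,[float(np.linalg.norm(np.cross(X-o,d))) for o,d in rs]
def atz(ra,z): o,d=ra;return o+d*(z-o[2])/d[2]
E
python3 - <<'E'
from h import *
C={n:camera(n) for n in("scene","top")}
names=["rest","meter_mid","meter_lower_edge","stand_hinge","stand_foot","ring_bw","tape","cap"]
for n,c in C.items():
    cv2.imwrite(f"pics/{n}0.png",c["color"]); o,d=ray(c,(320,240));print(n,o.round(3),d.round(3))
for t in names:
    rs=[]
    for n,c in C.items():
        s=spot_point(t,c)
        if s: print(t,n,np.round(s[0]["xy"],1),round(s[0]["score"],2)); rs.append(ray(c,s[0]["xy"]))
    if len(rs)==2: X,e=tri(rs);print("   ",X.round(4),np.round(e,4))
o=monitor.get_obs();print(o)
E
```

```text
pics
scene [ 0.013 -0.402  0.58 ] [ 0.675  0.478 -0.561]
top [0.413 0.003 0.94 ] [ 0.175 -0.04  -0.984]
rest scene [243.2 316.1] 0.61
meter_mid scene [236.4 274.8] 0.59
meter_mid top [260.3 290.4] 0.62
    [0.4752 0.0729 0.0791] [0.0007 0.0007]
meter_lower_edge scene [262.7 318.7] 0.66
meter_lower_edge top [289.8 296.1] 0.81
    [0.4682 0.0221 0.0268] [0.0004 0.0004]
stand_hinge scene [245.8 265.5] 0.56
stand_hinge top [267.5 293.6] 0.8
    [0.4711 0.055  0.1051] [0.0053 0.0053]
stand_foot scene [271.8 305.8] 0.67
stand_foot top [299.8 295. ] 0.67
    [0.4683 0.0033 0.0601] [0.0004 0.0004]
ring_bw scene [352.7 349.6] 0.56
ring_bw top [354.7 274.5] 0.75
    [ 0.5119 -0.1032  0.0011] [0.0003 0.0003]
tape scene [335.1 261.7] 0.73
tape top [284.2 192.4] 0.7
    [ 0.6772  0.0365 -0.0044] [0.0004 0.0004]
cap scene [385.7 316.9] 0.87
cap top [357.9 226.9] 0.85
    [ 0.6046 -0.1082 -0.0026] [0.0038 0.0038]
{'time': 0.9, 'joint_positions': array([ 1.05259008e+00,  1.30390971e-01,  1.48819950e+00,  5.45450637e-06,
        1.52302424e+00, -8.53879010e-02]), 'joint_vel': array([ 4.05821076e-04,  3.70275387e-05, -1.48403179e-03, -2.16897549e-05,
       -6.59511499e-04,  9.15100175e-04]), 'tau': array([ 4.67485206e-04, -5.59760606e+01, -4.92061865e+01,  7.67814252e-02,
        2.24942830e-02, -1.38680542e-05]), 'tcp_pos': array([0.25162819, 0.54468271, 0.22664089]), 'tcp_rot': array([ 2.14724073e-01,  9.76674753e-01, -9.72125132e-06, -5.87937645e-06]), 'contact_force': array([-1.02124372, -0.52444456,  1.09422691]), 'moment': array([0.0108151 , 0.01811125, 0.00476728]), 'finger_force': 0.0, 'gripper_width': 0.09285360502099205}
```

View pics/scene0.png

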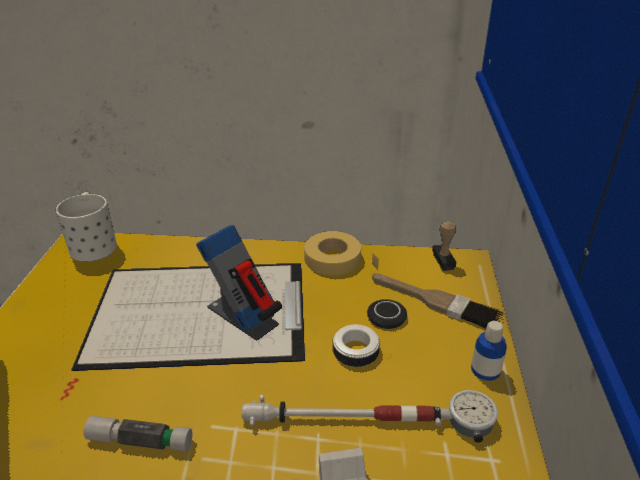

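View pics/top0.png

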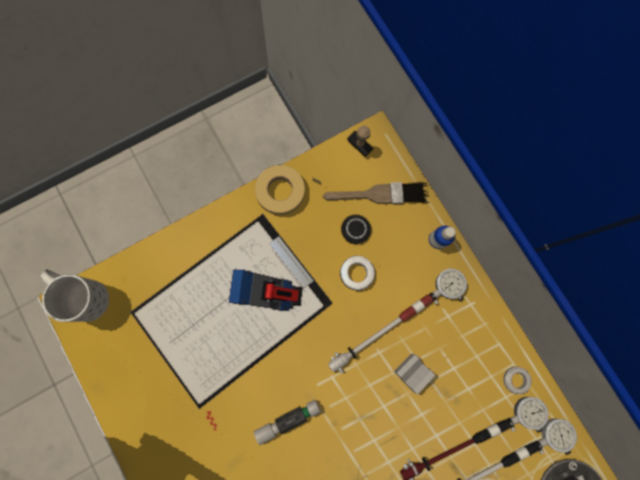

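The scene view shows the meter on its rest at about (240,285), with its red stand toward the camera. In the top view it is at about (265,292), with open clipboard to its left, which is world +y. Next I'll fit the meter pose, yaw and stand angle to the detected points.

```bash
cat >> h.py <<'E'
from scipy.optimize import least_squares
def pts(p,al=None):
    X,yaw,th=np.array(p[:3]),p[3],p[4]; al=np.radians(55) if al is None else al
    h=np.array([np.cos(yaw),np.sin(yaw),0]);k=np.array([0,0,1])
    x=np.cos(al)*h+np.sin(al)*k; z=-np.sin(al)*h+np.cos(al)*k
    f=lambda a,b:X+a*x+b*z
    return dict(meter_mid=X,meter_lower_edge=f(-.07,.012),stand_hinge=f(.01,.025),stand_foot=f(.01-.07*np.cos(th),.025+.07*np.sin(th)))
def fit(cams,p0,fal=False,use=("meter_mid","meter_lower_edge","stand_hinge","stand_foot")):
    ob=[(c,t,s[0]) for c in cams for t in use for s in [spot_point(t,c)] if s]
    def res(p):
        P=pts(p,p[5] if fal else None)
        return np.concatenate([(proj(c,P[t])[0]-s["xy"])*s["score"] for c,t,s in ob])
    q=least_squares(res,p0,loss="soft_l1",f_scale=2)
    print("fit",q.x.round(4));rr=res(q.x).reshape(-1,2)
    for (c,t,s),e in zip(ob,rr): print(t,np.round(s["score"],2),e.round(1))
    P=pts(q.x,q.x[5] if fal else None)
    for t in P: print(t,P[t].round(4))
    return q.x
E
python3 - <<'E'
from h import *
cs=[camera("scene"),camera("top")]
fit(cs,[.475,.073,.08,1.5,.1])
c=cs[0]; cv2.imwrite("pics/crop.png",cv2.resize(c["color"][215:350,190:310],None,fx=4.4,fy=4.4,interpolation=2))
for c in cs:
  for n in("meter_mid","rest","stand_foot"):
    o=outline_of(n,c)
    if o: print(n,o[0]["score"],o[0]["pixels"].sum(),cv2.minAreaRect(np.argwhere(o[0]["pixels"])[:,::-1].astype(np.float32)))
E
```

```text
fit [0.4728 0.0697 0.0807 1.4809 0.2067]
meter_mid 0.84 [ 0.7 -0.1]
meter_lower_edge 0.56 [-0.2 -0.1]
stand_hinge 0.87 [-2.1  0.2]
meter_mid 0.97 [-0.3  0.5]
meter_lower_edge 0.61 [-0.3 -1.5]
stand_hinge 0.81 [ 2.1 -1.2]
stand_foot 0.87 [-0.   0.5]
meter_mid [0.4728 0.0697 0.0807]
meter_lower_edge [0.4683 0.0199 0.0302]
stand_hinge [0.4715 0.055  0.1032]
stand_foot [0.4669 0.0042 0.0553]
meter_mid 0.91 4277 ((239.0349578857422, 275.8328857421875), (100.84416961669922, 47.576622009277344), 61.22019577026367)
rest 0.71 886 ((242.0294189453125, 315.6176452636719), (68.59943389892578, 28.468765258789062), 30.963756561279297)
stand_foot 0.89 981 ((255.7692108154297, 289.15380859375), (59.907623291015625, 26.07090950012207), 56.3099365234375)
meter_mid 0.71 2228 ((266.3819885253906, 290.0782165527344), (72.58238220214844, 35.69142532348633), 8.471144676208496)
stand_foot 0.78 503 ((283.8465576171875, 294.0346374511719), (36.3188591003418, 19.40322494506836), 5.710593223571777)
```

View pics/crop.png

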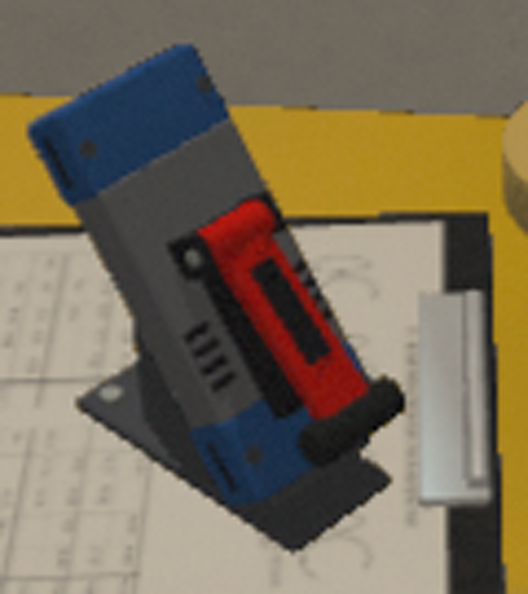

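The crop shows the stand slightly open, with the foot at crop (350,420). The points fit to about 2 px. I'll go above the foot.

apply_moves(rows=[[0.36, -0.91, 0, -0.98, 1], [0.36, -0.91, 0, -0.98, 1], [0.36, -0.91, 0, -0.98, 1], [0.36, -0.91, 0, -0.98, 1], [0.36, -0.91, 0, -0.98, 1], [0.36, -0.91, 0, -0.98, 1]], squeeze=6)

```text
time: 2.45
tcp_pos: [0.36, 0.2703, 0.2269]
tcp_rot: [0.502, 0.865, 0.0, 0.0]
contact_force: [0.0, 0.6, -0.6]
gripper_width: 0.0928
finger_force: 0.0
```

apply_moves(rows=[[0.36, -0.91, 0, -0.98, 1], [0.36, -0.91, 0, -0.98, 1], [0.36, -0.91, 0, -0.98, 1], [0.36, -0.91, 0, -0.98, 1], [0.36, -0.91, 0, -0.98, 1], [0.36, -0.91, 0, -0.98, 1], [0, 0, 0, 0, 1], [0, 0, 0, 0, 1]])

```text
time: 3.45
tcp_pos: [0.4674, -0.001, 0.2266]
tcp_rot: [0.739, 0.673, 0.0, -0.0]
contact_force: [-0.0, -0.4, 0.4]
gripper_width: 0.0934
finger_force: 0.0
```

```bash
python3 - <<'E'
from h import *
cs=[camera("wrist"),camera("scene"),camera("top")]
o=monitor.get_obs();print(o["time"],o["tcp_pos"],R.from_quat(o["tcp_rot"]).as_matrix().round(3).tolist())
fit(cs,[.475,.073,.08,1.5,.1])
print("wrist");fit(cs[:1],[.473,.07,.08,1.48,.2])
cv2.imwrite("pics/w1.png",cs[0]["color"])
E
```

```text
3.6 [ 4.67379225e-01 -1.41949768e-04  2.26695458e-01] [[0.091, 0.996, 0.0], [0.996, -0.091, 0.0], [0.0, 0.0, -1.0]]
fit [0.4752 0.0704 0.0801 1.4576 0.132 ]
meter_lower_edge 0.65 [ 0.8 -3.3]
stand_hinge 0.95 [0.2 2.3]
stand_foot 0.69 [0.6 0.3]
meter_mid 0.73 [ 0.7 -0.6]
meter_lower_edge 0.96 [-1.3  0.2]
stand_hinge 0.7 [-1.4  1.4]
stand_foot 0.64 [-1.3 -0.7]
meter_mid [0.4752 0.0704 0.0801]
meter_lower_edge [0.4695 0.0208 0.0297]
stand_hinge [0.4735 0.0558 0.1026]
stand_foot [0.4681 0.0087 0.0511]
wrist
fit [0.4755 0.0765 0.1439 1.4445 0.0173]
meter_lower_edge 0.65 [0.1 0. ]
stand_hinge 0.95 [-0. -0.]
stand_foot 0.69 [-0.1 -0. ]
meter_mid [0.4755 0.0765 0.1439]
meter_lower_edge [0.4692 0.0269 0.0934]
stand_hinge [0.4737 0.0618 0.1664]
stand_foot [0.4685 0.021  0.1098]
```

View pics/w1.png

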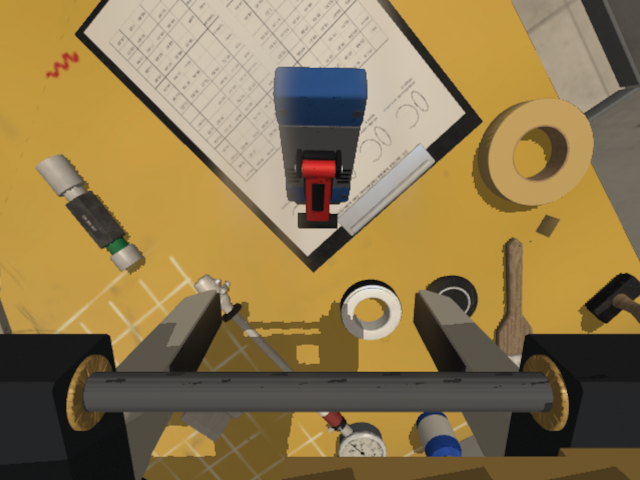

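In the wrist view the stand sits at column ~317–320, with the foot at (317,220), in line with the tool. I'll descend and pinch the foot's ends softly.

apply_moves(rows=[[0, 0.03, -0.7, 0, 1], [0, 0.03, -0.7, 0, 1], [0, 0.03, -0.7, 0, 1], [0, 0.03, -0.7, 0, 1], [0, 0, -0.68, 0, 0.2], [0, 0, 0, 0, -0.1], [0, 0, 0, 0, -0.4], [0, 0, 0, 0, -0.6], [0, 0, 0, 0, -0.8]], squeeze=5)

```text
time: 5.52
tcp_pos: [0.4687, 0.0046, 0.0541]
tcp_rot: [0.739, 0.673, 0.001, 0.001]
contact_force: [0.5, -1.2, -0.2]
gripper_width: 0.0475
finger_force: 0.0
```

```bash
python3 - <<'E'
from h import *
c=camera("scene");cv2.imwrite("pics/s2.png",cv2.resize(c["color"][160:360,170:370],None,fx=3,fy=3))
o=monitor.get_obs();print(o["time"],o["tcp_pos"],o["gripper_width"],o["finger_force"],o["contact_force"])
E
```

```text
5.575 [0.46845571 0.00461375 0.0537229 ] 0.04345824621911277 0.0 [ 0.27198231  0.76984472 -0.19638075]
```

View pics/s2.png

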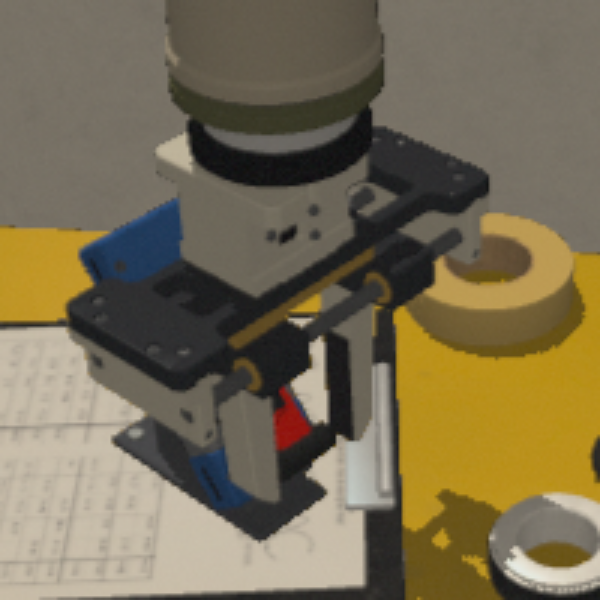

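The fingers straddle the foot at (300,455), still closing. I'll finish the pinch.

apply_moves(rows=[[0, 0, 0, 0, -0.8], [0, 0, 0, 0, -1], [0, 0, 0, 0, -1], [0, 0, 0, 0, -1]], squeeze=5)

```text
time: 6.08
tcp_pos: [0.4679, 0.0048, 0.0529]
tcp_rot: [0.739, 0.673, 0.0, 0.0]
contact_force: [1.6, 1.0, 2.6]
gripper_width: 0.0361
finger_force: 5.0
```

apply_moves(rows=[[-0.01, -0.08, 0.1, 0, -1], [-0.01, -0.08, 0.1, 0, -1], [-0.01, -0.065, 0.1, 0, -1], [-0.01, -0.06, 0.11, 0, -1], [0, -0.045, 0.115, 0, -1], [0, -0.045, 0.115, 0, -1]])

```text
time: 6.82
tcp_pos: [0.4655, -0.0142, 0.085]
tcp_rot: [0.739, 0.673, -0.0, -0.0]
contact_force: [0.0, 1.3, -0.8]
gripper_width: 0.0361
finger_force: 5.0
```

apply_moves(rows=[[0, -0.03, 0.12, 0, -1], [0, -0.015, 0.12, 0, -1], [0, 0, 0.12, 0, -1], [0, 0, 0.1, 0, -1], [0, 0, 0, 0, -1]])

```text
time: 7.45
tcp_pos: [0.4659, -0.0164, 0.1082]
tcp_rot: [0.739, 0.673, 0.0, 0.0]
contact_force: [-1.0, -1.7, 0.0]
gripper_width: 0.036
finger_force: 5.0
```

```bash
python3 - <<'E'
from h import *
cs=[camera("scene"),camera("top")]
c=cs[0];cv2.imwrite("pics/s3.png",cv2.resize(c["color"][160:360,170:370],None,fx=3,fy=3))
fit(cs,[.475,.07,.08,1.47,.9],use=("meter_mid","meter_lower_edge","stand_hinge","stand_foot"))
E
```

```text
fit [0.4443 0.0402 0.1137 1.457  1.0084]
meter_mid 0.87 [0.3 0.6]
meter_lower_edge 0.77 [ 1.2 -0.1]
stand_hinge 0.83 [-0.8 -0.5]
stand_foot 0.74 [-0.5  0. ]
meter_mid [0.4443 0.0402 0.1137]
meter_lower_edge [ 0.4386 -0.0094  0.0632]
stand_hinge [0.4426 0.0256 0.1362]
stand_foot [ 0.4347 -0.0439  0.1396]
```

View pics/s3.png

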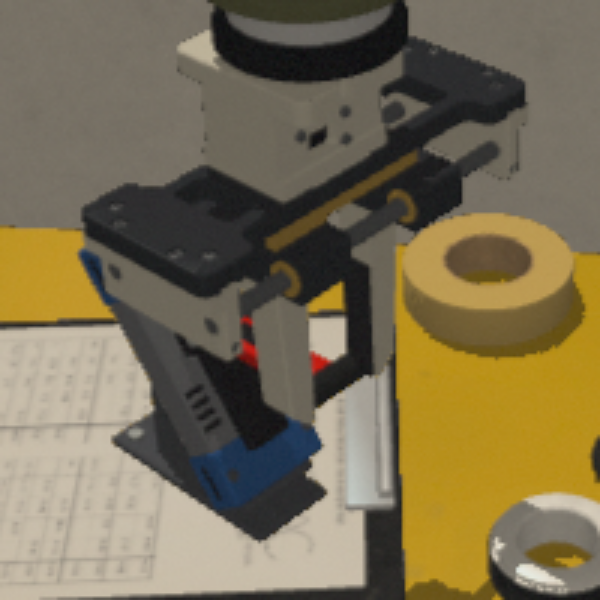

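The stand is nearly horizontal, with the foot in the fingers at (340,370). The meter is still seated on its rest. I'll push a little further to reach the stop.

apply_moves(rows=[[0, 0.005, 0.05, 0, -1], [0, 0.005, 0.05, 0, -1], [0, 0, 0, 0, -1], [0, 0, 0, 0, -1]])

```text
time: 8.45
tcp_pos: [0.4656, -0.0157, 0.1127]
tcp_rot: [0.739, 0.673, 0.0, -0.0]
contact_force: [-0.6, -1.9, 0.5]
gripper_width: 0.0363
finger_force: 5.0
```

```bash
python3 - <<'E'
from h import *
o=monitor.get_obs();print(o["contact_force"],o["moment"])
cs=[camera("scene")]
fit(cs,[.475,.07,.08,1.47,.9,.96],fal=True)
E
```

```text
[-0.63242529 -1.91900336  0.53988898] [-0.33971049  0.23060826  0.03645406]
fit [ 0.4197  0.019   0.1372  1.6213 -0.0337  1.0868]
meter_mid 0.97 [-0.2 -1.2]
meter_lower_edge 0.59 [0.5 1.3]
stand_hinge 0.9 [-0.1  1.4]
stand_foot 0.6 [-0.  -1.4]
meter_mid [0.4197 0.019  0.1372]
meter_lower_edge [ 0.4219 -0.0242  0.0808]
stand_hinge [0.4206 0.0015 0.1576]
stand_foot [ 0.4221 -0.0289  0.0946]
```

apply_moves(rows=[[0, 0, 0, 0, 0.0], [0, 0, 0, 0, 0.3], [0, 0, 0, 0, 0.5], [0, 0, 0.6, 0, 1], [0, 0, 0.8, 0, 1], [0, 0, 0.9, 0, 1], [0, 0, 0, 0, 1]])

```text
time: 9.57
tcp_pos: [0.4681, -0.0161, 0.2321]
tcp_rot: [0.739, 0.673, 0.003, 0.003]
contact_force: [0.5, 0.8, 0.0]
gripper_width: 0.0923
finger_force: 0.0
```

```bash
python3 - <<'E'
from h import *
cs=[camera("wrist"),camera("scene"),camera("top")]
fit(cs,[.475,.07,.08,1.47,.9])
fit(cs,[.475,.07,.08,1.47,.9,.96],fal=True)
i=[c["color"] for c in cs]
cv2.imwrite("pics/m4.png",np.hstack([i[0][:240:,160:480],cv2.resize(i[1][190:350,170:330],(240,240)),cv2.resize(i[2][240:340,215:315],(240,240))]))
E
```

```text
fit [0.4733 0.0689 0.0799 1.4644 1.0617]
meter_mid 0.96 [ 0.6 -1.2]
meter_lower_edge 0.69 [ 0.  -0.2]
stand_hinge 0.77 [-0.6  2. ]
stand_foot 0.84 [0.7 0.4]
meter_mid 0.58 [0.4 0.7]
meter_lower_edge 0.89 [-0.7  0.4]
stand_hinge 0.76 [-0.5 -0.8]
stand_foot 0.55 [-1.   0.3]
meter_mid [0.4733 0.0689 0.0799]
meter_lower_edge [0.468  0.0192 0.0295]
stand_hinge [0.4717 0.0542 0.1025]
stand_foot [ 0.4643 -0.015   0.1096]
fit [0.4733 0.0689 0.0796 1.4637 1.0496 0.9425]
meter_mid 0.96 [ 0.6 -1.2]
meter_lower_edge 0.69 [-0.   0.5]
stand_hinge 0.77 [-0.6  1.6]
stand_foot 0.84 [0.6 0. ]
meter_mid 0.58 [0.4 0.8]
meter_lower_edge 0.89 [-0.3  0.4]
stand_hinge 0.76 [-0.7 -0.8]
stand_foot 0.55 [-1.2  0.2]
meter_mid [0.4733 0.0689 0.0796]
meter_lower_edge [0.4678 0.0183 0.0301]
stand_hinge [0.4717 0.0546 0.1024]
stand_foot [ 0.4643 -0.0146  0.1099]
```

View pics/m4.png

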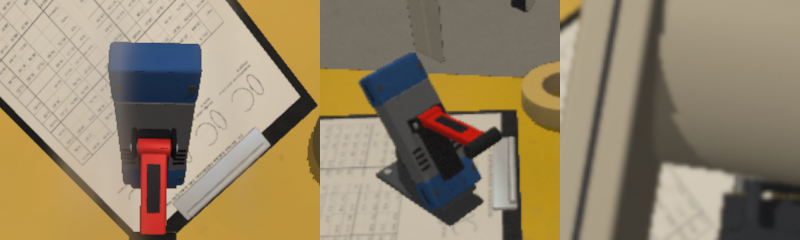

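The stand is fully open: the fit gives about 1.05 rad, and the left panel shows the foot at (150,235). The meter is still at the same pose. I'll grip the top boot by its sides and, in the same turn, work out the extent of the rest base.

apply_moves(rows=[[0.06, 0.76, 0, -0.15, 1], [0.06, 0.76, 0, 0, 1], [0.05, 0.77, 0, 0, 1], [0, 0, -0.8, 0, 1], [0, 0, -0.8, 0, 1], [0, 0, -0.68, 0, 0.6], [0, 0, 0, 0, 0.4]], squeeze=10)

```text
time: 11.8
tcp_pos: [0.4716, 0.0985, 0.1107]
tcp_rot: [0.745, 0.667, -0.003, -0.002]
contact_force: [-0.8, 0.0, 0.6]
gripper_width: 0.0778
finger_force: 0.0
```

```bash
python3 - <<'E'
from h import *
c=camera("scene")
for p in((208,307),(257,340),(279,324),(303,355),(293,264),(113,267)): print(p,atz(ray(c,p),.005).round(3))
o=monitor.get_obs();print(o["time"],o["tcp_pos"],o["gripper_width"],o["contact_force"])
E
```

```text
(208, 307) [0.459 0.124 0.005]
(257, 340) [0.447 0.016 0.005]
(279, 324) [0.491 0.011 0.005]
(303, 355) [ 0.461 -0.055  0.005]
(293, 264) [0.62  0.084 0.005]
(113, 267) [0.443 0.326 0.005]
11.85 [0.47322972 0.09861731 0.11305988] 0.07332896808335498 [ 0.15295513 -0.57659626 -0.7837784 ]
```

apply_moves(rows=[[0, 0, 0, 0, 0.1], [0, 0, 0, 0, -0.2], [0, 0, 0, 0, -0.5], [0, 0, 0, 0, -1], [0, 0, 0, 0, -1]], squeeze=12)

```text
time: 12.48
tcp_pos: [0.4758, 0.0988, 0.1158]
tcp_rot: [0.745, 0.667, 0.002, 0.001]
contact_force: [-0.1, -0.3, 5.9]
gripper_width: 0.0582
finger_force: 12.0
```

apply_moves(rows=[[-0.01, -0.12, 0.12, 0, -1], [-0.01, -0.2, 0.2, 0, -1], [-0.02, -0.25, 0.3, 0, -1], [-0.02, -0.25, 0.4, 0, -1], [0, 0, 0.6, 0, -1], [0, 0, 0.7, 0, -1], [0, 0, 0.7, 0, -1], [0, 0, 0, 0, -1], [0, 0, 0, 0, -1]])

```text
time: 13.6
tcp_pos: [0.4707, 0.0572, 0.2636]
tcp_rot: [0.745, 0.667, -0.0, -0.0]
contact_force: [-0.4, 0.1, -3.8]
gripper_width: 0.0578
finger_force: 12.0
```

```bash
python3 - <<'E'
from h import *
c=camera("scene");cv2.imwrite("pics/s5.png",c["color"][100:380,100:420])
o=monitor.get_obs();print(o["time"],o["tcp_pos"],o["gripper_width"],o["contact_force"],o["moment"])
E
```

```text
13.65 [0.47025872 0.05735655 0.26289061] 0.05772872746095104 [ 0.15181802 -0.88151037 -4.72876828] [ 0.03632989  0.05008634 -0.00717233]
```

View pics/s5.png

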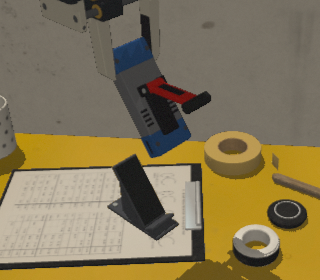

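The meter is held, still tilted at (150,105), and clear of the rest at (140,205). Before carrying it over I'll check where the mug is and what the tilt is.

```bash
python3 - <<'E'
from h import *
cs=[camera("scene"),camera("top")]
print("mug base",atz(ray(cs[0],(91,250)),.0).round(3),"top rim ctr",tri([ray(cs[0],(84,205)),ray(cs[1],(75,297))]))
fit(cs[:1],[.472,.03,.22,1.464,1.05,1.0],fal=True)
c=cs[0]
# fit with P pinned to the grip
o=monitor.get_obs();Pg=o["tcp_pos"]+[0,0,.005];h=np.array([.107,.994,0]);k=np.array([0,0,1])
ob={t:spot_point(t,c) for t in("meter_mid","meter_lower_edge","stand_hinge","stand_foot")}
for a in range(50,95,5):
    al=np.radians(a);X=Pg-.052*(np.cos(al)*h+np.sin(al)*k)
    P=pts([*X,1.464,1.05],al);print(a,{t:np.round(proj(c,P[t])[0]-s[0]["xy"],0).tolist() for t,s in ob.items() if s})
E
```

```text
mug base [0.457 0.406 0.   ] top rim ctr (array([0.45966805, 0.38955604, 0.09558426]), [0.002235079466008573, 0.002235079466008698])
fit [0.4855 0.0484 0.2107 1.5376 1.1691 1.0966]
meter_mid 0.98 [ 0.7 -0.4]
meter_lower_edge 0.58 [-0.1  0. ]
stand_hinge 0.62 [-1.7  0.6]
stand_foot 0.9 [ 0.2 -0. ]
meter_mid [0.4855 0.0484 0.2107]
meter_lower_edge [0.4841 0.0058 0.1539]
stand_hinge [0.4849 0.0308 0.231 ]
stand_foot [ 0.4826 -0.039   0.2361]
50 {'meter_mid': [4.0, -2.0], 'meter_lower_edge': [9.0, -2.0], 'stand_hinge': [-2.0, -4.0], 'stand_foot': [-1.0, -9.0]}
55 {'meter_mid': [3.0, -1.0], 'meter_lower_edge': [5.0, 1.0], 'stand_hinge': [-3.0, -2.0], 'stand_foot': [-1.0, -1.0]}
60 {'meter_mid': [1.0, 0.0], 'meter_lower_edge': [1.0, 3.0], 'stand_hinge': [-4.0, 1.0], 'stand_foot': [-2.0, 6.0]}
65 {'meter_mid': [-1.0, 0.0], 'meter_lower_edge': [-4.0, 4.0], 'stand_hinge': [-5.0, 3.0], 'stand_foot': [-3.0, 12.0]}
70 {'meter_mid': [-4.0, 1.0], 'meter_lower_edge': [-9.0, 4.0], 'stand_hinge': [-6.0, 4.0], 'stand_foot': [-5.0, 18.0]}
75 {'meter_mid': [-6.0, 0.0], 'meter_lower_edge': [-14.0, 4.0], 'stand_hinge': [-8.0, 6.0], 'stand_foot': [-7.0, 24.0]}
80 {'meter_mid': [-8.0, -0.0], 'meter_lower_edge': [-20.0, 3.0], 'stand_hinge': [-9.0, 7.0], 'stand_foot': [-10.0, 28.0]}
85 {'meter_mid': [-10.0, -1.0], 'meter_lower_edge': [-25.0, 2.0], 'stand_hinge': [-11.0, 8.0], 'stand_foot': [-13.0, 32.0]}
90 {'meter_mid': [-13.0, -2.0], 'meter_lower_edge': [-30.0, -0.0], 'stand_hinge': [-13.0, 9.0], 'stand_foot': [-17.0, 36.0]}
```

The tilt is about 57°. The mug is at (0.46, 0.39), so I'll choose E ≈ (0.43, 0.215), clear of both mug and rest. Next I'll carry it over and come down above the paper.

apply_moves(rows=[[-0.05, 0.4, 0.1, 0, -1], [-0.11, 0.79, 0, 0, -1], [-0.11, 0.79, 0, 0, -1], [-0.11, 0.79, 0, 0, -1], [-0.11, 0.79, 0, 0, -1], [-0.11, 0.79, 0, 0, -1], [-0.05, 0.4, -0.1, 0, -1], [0, 0, -0.6, 0, -1], [0, 0, -0.9, 0, -1], [0, 0, -0.9, 0, -1]])

```text
time: 15.4
tcp_pos: [0.4389, 0.2948, 0.1433]
tcp_rot: [0.745, 0.667, 0.0, 0.0]
contact_force: [-0.0, -0.0, -3.6]
gripper_width: 0.0577
finger_force: 12.0
```

apply_moves(rows=[[0, 0, -0.3, 0, -1], [0, 0, -0.1, 0, -1], [0, 0, 0, 0, -1]])

```text
time: 15.78
tcp_pos: [0.4397, 0.2956, 0.1262]
tcp_rot: [0.745, 0.667, 0.001, 0.0]
contact_force: [0.3, 0.2, -2.3]
gripper_width: 0.0575
finger_force: 12.0
```

apply_moves(rows=[[0, 0, -0.1, 0, -1], [0, 0, -0.1, 0, -1], [0, 0, -0.06, 0, -1], [0, 0, 0, 0, -1]], squeeze=8)

```text
time: 16.27
tcp_pos: [0.4386, 0.2952, 0.1115]
tcp_rot: [0.745, 0.667, -0.0, -0.0]
contact_force: [1.1, -0.0, -3.1]
gripper_width: 0.0583
finger_force: 8.0
```

Pressing from this tilt would fold the meter the wrong way, so I'll raise it slightly and loosen the grip so gravity swings it toward vertical first.

apply_moves(rows=[[0, 0, 0.25, 0, -1], [0, 0, 0.3, 0, -1], [0, 0, 0, 0, -1]])

```text
time: 16.65
tcp_pos: [0.4401, 0.296, 0.1419]
tcp_rot: [0.745, 0.667, 0.002, 0.001]
contact_force: [0.4, 0.5, -3.9]
gripper_width: 0.058
finger_force: 8.0
```

apply_moves(rows=[[0, 0, 0, 0, -1], [0, 0, 0, 0, -1], [0, 0, 0, 0, -1]], squeeze=5)

```text
time: 17.02
tcp_pos: [0.4383, 0.295, 0.1386]
tcp_rot: [0.745, 0.667, -0.0, -0.0]
contact_force: [-0.2, -0.2, -3.2]
gripper_width: 0.0581
finger_force: 5.0
```

```bash
cat >> h.py <<'E'
def pin(cams,xg=.052,dz=.005,init=1.0):
    o=monitor.get_obs();h=np.array([.107,.994,0]);k=np.array([0,0,1]);ob=[]
    for c in cams:
        for t in("meter_mid","meter_lower_edge","stand_hinge","stand_foot"):
            s=spot_point(t,c)
            if s and s[0]["score"]>.3: ob.append((c,t,s[0]["xy"]))
    def P(p):
        X=o["tcp_pos"]+[0,0,dz]+p[1]*h+p[2]*k-xg*(np.cos(p[0])*h+np.sin(p[0])*k)
        return pts([*X,1.464,1.05],p[0])
    f=lambda p:np.concatenate([proj(c,P(p)[t])[0]-x for c,t,x in ob]+[(p[1:]/.002)])
    q=least_squares(f,[init,0,0],loss="soft_l1",f_scale=2).x
    print("alpha",np.degrees(q[0]).round(1),"off",q[1:].round(4),"tcp",o["tcp_pos"].round(4),o["time"],o["contact_force"].round(1))
    for (c,t,x),e in zip(ob,f(q)[:2*len(ob)].reshape(-1,2)): print(t,e.round(1))
    for t,v in P(q).items(): print(t,v.round(4))
E
python3 -c "
from h import *
pin([camera('scene'),camera('top')])"
```

```text
alpha 87.8 off [ 0.0001 -0.0011] tcp [0.4384 0.2951 0.1388] 17.125 [ 0.9  0.4 -3.6]
meter_mid [ 0.6 -1.3]
meter_lower_edge [ 1.8 -1.6]
stand_hinge [-1.5  0.7]
stand_foot [-0.8  0.9]
meter_mid [ 0.9 -2.9]
meter_lower_edge [ 0.5 -0.9]
stand_hinge [ 0.2 -2.3]
stand_foot [-0.7  1.3]
meter_mid [0.4382 0.2932 0.0907]
meter_lower_edge [0.4366 0.2786 0.0212]
stand_hinge [0.4356 0.2687 0.1016]
stand_foot [0.429  0.2071 0.0692]
```

It swung to 88°. I'll shift back by 60 mm and lower the bottom end onto the paper.

apply_moves(rows=[[-0.03, -0.3, 0, 0, -1], [-0.04, -0.4, 0, 0, -1], [-0.04, -0.4, 0, 0, -1], [-0.01, -0.1, -0.1, 0, -1], [0, 0, -0.12, 0, -1], [0, 0, -0.08, 0, -1], [0, 0, -0.03, 0, -1], [0, 0, 0, 0, -1]])

```text
time: 18.52
tcp_pos: [0.4331, 0.236, 0.1234]
tcp_rot: [0.744, 0.668, 0.001, 0.0]
contact_force: [-0.3, -0.3, 4.6]
gripper_width: 0.0583
finger_force: 5.0
```

```bash
python3 -c "
from h import *
pin([camera('scene'),camera('top')],init=1.5)"
```

```text
alpha 87.0 off [0.0048 0.0004] tcp [0.4331 0.2359 0.1234] 18.625 [-1.7 -0.5  5.7]
meter_mid [ 1.8 -0.3]
meter_lower_edge [ 0.9 -0.6]
stand_hinge [-0.2  0. ]
stand_foot [-1.5  0.3]
meter_mid [ 1.1 -0.7]
meter_lower_edge [-0.5 -2.6]
stand_hinge [ 4.3 -1.1]
stand_foot [-0.8 -3.2]
meter_mid [0.4333 0.238  0.0768]
meter_lower_edge [0.4316 0.2224 0.0076]
stand_hinge [0.4307 0.2137 0.0881]
stand_foot [0.424  0.1516 0.0565]
```

apply_moves(rows=[[-0.02, -0.15, 0, 0, -1], [-0.02, -0.15, 0, 0, -1], [-0.02, -0.15, 0, 0, -1], [-0.02, -0.15, -0.02, 0, -1], [-0.02, -0.15, -0.03, 0, -1], [-0.01, -0.12, -0.03, 0, -1], [0, 0, 0, 0, -1]])

```text
time: 19.9
tcp_pos: [0.4273, 0.1911, 0.1187]
tcp_rot: [0.745, 0.667, -0.0, 0.0]
contact_force: [0.8, -1.4, 3.9]
gripper_width: 0.0579
finger_force: 5.0
```

```bash
python3 -c "
from h import *
pin([camera('scene'),camera('top')],init=1.8)"
```

```text
alpha 106.5 off [0.0061 0.0025] tcp [0.4273 0.1916 0.1188] 20.0 [ 0.8 -1.2  4.5]
meter_mid [1.3 1.7]
meter_lower_edge [ 0.7 -1. ]
stand_foot [-0.9 -0.1]
meter_mid [0.8 0.3]
stand_hinge [2.  0.4]
stand_foot [-2.7 -0.1]
meter_mid [0.4296 0.2123 0.0764]
meter_lower_edge [0.4305 0.2206 0.0059]
stand_hinge [0.4267 0.1857 0.0789]
stand_foot [0.4216 0.1376 0.0283]
```

apply_moves(rows=[[-0.01, -0.13, -0.03, 0, -1], [-0.01, -0.13, -0.04, 0, -1], [-0.01, -0.13, -0.04, 0, -1], [0, -0.04, 0, 0, -1], [0, 0, 0, 0, -1]])

```text
time: 21.02
tcp_pos: [0.4249, 0.1699, 0.1124]
tcp_rot: [0.745, 0.667, -0.001, -0.001]
contact_force: [0.4, -0.5, -3.0]
gripper_width: 0.0581
finger_force: 5.0
```

```bash
python3 -c "
from h import *
cs=[camera('scene'),camera('top')]
cv2.imwrite('pics/s6.png',cv2.resize(cs[0]['color'][150:350,100:300],None,fx=3,fy=3))
pin(cs,init=1.9)"
```

```text
alpha 115.9 off [0.0032 0.0032] tcp [0.4251 0.1702 0.1127] 21.125 [-0.4  0.2 -2.7]
meter_mid [2.3 2.5]
meter_lower_edge [ 1.9 -2. ]
stand_hinge [-2.8  0.4]
stand_foot [-0.5  0.1]
stand_hinge [ 1.9 -1.7]
stand_foot [-1.1 -0.4]
meter_mid [0.4279 0.1959 0.074 ]
meter_lower_edge [0.43   0.2155 0.0058]
stand_hinge [0.425  0.1692 0.0721]
stand_foot [0.4208 0.13   0.0143]
```

View pics/s6.png

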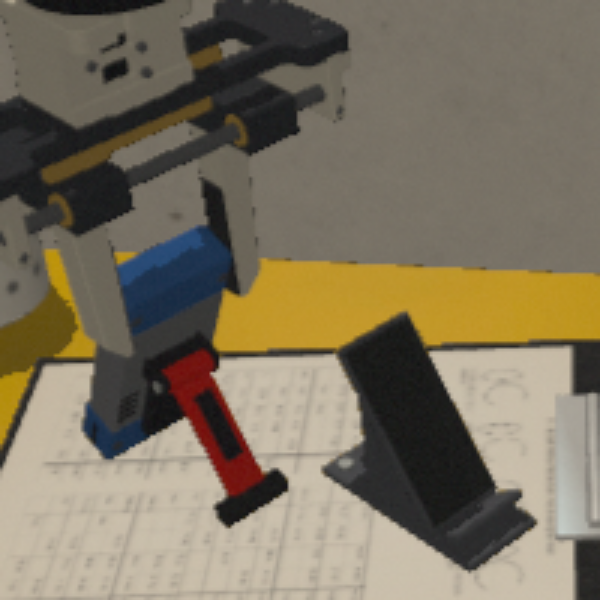

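The meter leans back on the stand, with the foot at (250,500) almost on the paper, but the gripper still carries the weight. I'll lower it 3 mm and release, opening symmetrically, then go up.

apply_moves(rows=[[0, 0, -0.04, 0, -1], [0, 0, -0.03, 0, -1], [0, 0, 0, 0, -1], [0, 0, 0, 0, 0.3], [0, 0, 0, 0, 0.5], [0, 0, 0, 0, 0.8], [0, 0, 0, 0, 1], [0, 0, 0, 0, 1]])

```text
time: 22.52
tcp_pos: [0.4256, 0.1702, 0.1096]
tcp_rot: [0.745, 0.667, -0.0, -0.0]
contact_force: [0.3, 0.6, -1.4]
gripper_width: 0.0919
finger_force: 0.0
```

apply_moves(rows=[[0, 0, 0.3, 0, 1], [0, 0, 0.6, 0, 1], [0, 0, 0.8, 0, 1], [0, 0, 0.8, 0, 1], [0, 0, 0, 0, 1]])

```text
time: 23.15
tcp_pos: [0.4279, 0.1709, 0.2399]
tcp_rot: [0.745, 0.667, 0.004, 0.002]
contact_force: [0.2, -0.5, -0.3]
gripper_width: 0.0928
finger_force: 0.0
```

```bash
python3 -c "
from h import *
cs=[camera('scene'),camera('top'),camera('wrist')]
fit(cs,[.428,.196,.074,1.464,1.05,2.03],fal=True)
i=cs[0]['color'];j=cs[2]['color']
cv2.imwrite('pics/s7.png',np.hstack([cv2.resize(i[200:330,110:260],(450,390)),cv2.resize(j,(350,390))]))"
```

```text
fit [0.427  0.1963 0.0763 1.4307 1.1012 1.9925]
meter_mid 0.57 [ 1.7 -0.7]
meter_lower_edge 0.72 [ 0.3 -0.3]
stand_hinge 0.93 [-2.1  1.9]
stand_foot 0.88 [ 0.6 -1.3]
meter_mid 0.91 [4.4 1.3]
stand_hinge 0.94 [-1.3  0. ]
stand_foot 0.6 [-1.  -0.5]
meter_mid 0.96 [-0.3 -0.1]
meter_lower_edge 0.55 [1.4 0. ]
meter_mid [0.427  0.1963 0.0763]
meter_lower_edge [0.4295 0.2138 0.0076]
stand_hinge [0.4233 0.1696 0.0752]
stand_foot [0.4171 0.1261 0.0208]
```

View pics/s7.png

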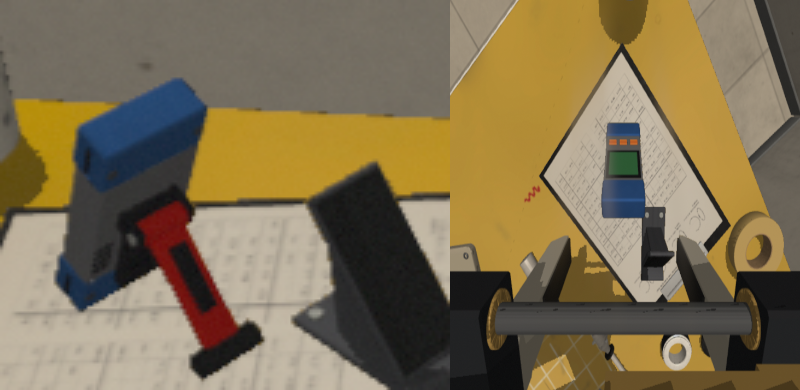

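The meter stands on its own, leaning back about 25°, with the stand open, the screen visible in the wrist view at (623,163), and the gripper clear. I'm handing it in.

```bash
python3 -c "
from station import r
print(r.finish_job())"
```

```text
the job is handed in; nothing more can be done
None
```

The job is handed in: the kickstand is fully open and the meter stands on the clipboard beside its rest, leaning back about 25° with the screen readable. The ring, tape and cap were never touched; the hand-in returned no verdict.

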